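Trip test of the centrifuge's safety switch

ROBOT

A 6-joint arm with a two-finger parallel gripper is mounted at the origin on the work surface. World frame = base frame: x ahead of the robot, y to its left, z up, the work surface at z = 0. Lengths are in m, angles in degrees, forces in N, time in s.
With the tool pointing down it reaches from about 0.4 to 0.825 m from the base axis. Payload 7 kg.
Tool frame: the origin (TCP) lies at the very end of the fingers, on their centre line; the grasp point (between the pads) lies hold_point_z behind it (hold_point_z is the distance from the TCP to the grasp point, in m); z points along the fingers, y is the direction in which the jaws open and shut (so a half turn about z gives the same grasp; the last joint's range is limited). The gripper opens to 88 mm and grips with 3 to 60 N. Pads are 19 mm wide; open, the fingers measure 130 mm over their backs; the gripper's body (78 mm by 193 mm) begins 47 mm behind the grasp point.
Start: joints at [90.017, 20.546, 0.682, 0, -70.136, -16.507], TCP at [0.192, 0.647, 0.227] pointing down, gripper open.
Joint ranges: [-176.03, 176.03], [-82.01, 121.73], [-58.28, 71.71], [-173.87, 95.51], [-174.79, -0.11], [-173.66, 173.66]. Speed limits (degrees/s): [136.94, 136.94, 172.46, 180, 180, 180].

INTERFACE

Orientations are given as [roll, pitch, yaw] about the fixed x, y, z axes, in that order (R = Rz(yaw) Ry(pitch) Rx(roll)).
In Python, from plant import get_obs, snapshot, close_job, hold_point_z gives the robot as it stands. The module is installed in compiled form; this text tells all that it offers.
- The arm moves only by the tool jog_arm, never from a script. Its argument "commands" is a list of rows, each a list of 4 numbers: the shift along the world's x, y, z in mm, then the turn about the world's z in degrees. In form: [[x, y, z, turn], ...]. A call has exactly 10 rows; each row shifts and turns the commanded pose from where the row before left it; what a row does not reach is not made up. A row lasts 1/12 s, in which the tool goes at most 41.7 mm and 7.16 degrees, less where a joint would pass 70% of its speed; a pose out of reach is approached as far as the arm can. A call is refused whole if a number of a shift passes 41.7 or a number of a turn 7.16, either way. A call with a gripper value outside its range is refused whole. "fingers" is the finger opening in mm, from 0 to 87.6, set as the call begins (left out, the last holds). The fingers move at their own pace and stop on an object; the grip force is fixed at half the most. Time passes only in rows, so rows that do not move let the fingers close, or fill a call up. It gives the time, the measured TCP pose, the force and the opening at its end, in the units of the state.
- get_obs(): the state, without advancing time (a new reading comes with each control period).
- snapshot(name): name is "scene" or "top"; returns a dict with "image" (400x640x3 uint8, red, green, blue), "fov_y" (degrees; the focal length in pixels is half the picture's height over the tangent of half this angle, whatever the lens; pixels are square), "cx", "cy" (the principal point, pixels), "rvec" (rotation vector, rad) and "tvec" (3), from world to camera coordinates, as OpenCV has them. Camera axes: x right, y down, z forward; pixel columns grow to the right and rows downward; lengths in m; the calibration is good to about 2 mm. A picture is of the moment at which its call begins. There is no depth.
- close_job(): hands the job in, once; it reports no verdict.
The state is a dict: "clock": time; "joint_pos": joint angles; "qvel": joint speeds; "tau": joint torques, N m; "tool_pos": TCP position; "orientation": TCP orientation; "force": force on the tool from outside, world axes, zero at the start; "moment": the same for the moment, N m; "opening": finger opening in m.
Only numpy, scipy, OpenCV 4.12 (cv2) and the standard library are available. Lean on these libraries where they do the work, as an engineer would, in place of code of your own. Each camera call takes 0.05 s, during which the arm holds its last target.

TASK

Do the routine trip test on the safety-switch unit with the blue lever (the centrifuge's supply): press its orange test button so that the lever drops towards the unit's front, then lift the lever back up until it stays standing at its back stop. Leave the unit with the yellow lever untripped, do not press its button, and leave everything else on the bench where it is.

Things in the scene. Friction and masses are not known exactly. Their poses are not given: they have to be found in the camera images.
- unit_blue: Safety-switch unit to test: white box fixed to the bench, 120 (x) x 160 (y) x 60 mm tall; origin centre of underside, front -x. On its left (+y) half a white tower 80 x 50 mm, top at 96 mm, with an orange button in a black collar (42 mm across, top at 108 mm). On its right half a steel lever with a blue crossbar between two grey cheeks; 58 mm free from the bar's middle to the tower
- button_blue_top (a point): centre of the top face of the blue-lever unit's orange test button: 28 mm across, 120 mm above the bench when out, sprung, 8 mm travel, about 5 N to push fully down; press it fully down to trip the lever
- button_blue (a joint): how far that button is pressed, m: 0 out, 0.008 fully down
- lever_blue (a joint): angle of the blue lever, rad: 0 standing at its back stop (leaning 0.22 past vertical to the unit's +x; stays there by its weight), 1.45 dropped forward to the unit's -x (0.34 above level), where it rests. At 0.22 it is vertical and would fall either way
- lever_blue_grip (a point): centre of the blue crossbar: round bar 30 mm long (along the unit's y), 18 mm thick, 52 mm from the hinge; 131 mm above the bench when standing, 97 mm when dropped, then 28 mm free below it to the box's top. It moves in an arc about the hinge; gripped across its two flat ends it turns between the pads
- lever_blue_hinge (a point): centre of the blue lever's hinge, 80 mm above the bench; the hinge axis is the unit's y axis
- unit_yellow: The other unit, not to be operated: white box fixed to the bench, 120 (x) x 160 (y) x 60 mm tall; origin centre of underside, front -x. On its left (+y) half a white tower 80 x 50 mm, top at 96 mm, with an orange button in a black collar (42 mm across, top at 108 mm). On its right half a steel lever with a yellow crossbar between two grey cheeks; 58 mm free from the bar's middle to the tower
- lever_yellow (a joint): angle of the yellow lever, rad, as for the blue one; it stands at 0 and must stay up
- button_yellow (a joint): how far the other unit's button is pressed, m; must stay out
- bucket_1: dark blue centrifuge bucket with amber dome cap, 84 mm across, 103 mm tall, origin at the centre of its underside; bystander
- bucket_2: a second such bucket; bystander
- rack: teal tube rack 80 x 200 mm with capped tubes, 81 mm tall, origin under its centre; bystander
- cleaner: white cleaner bottle with blue cap, 66 mm across, 170 mm tall, origin under its centre; bystander
- reagent: amber jar with red cap, 70 mm across, 100 mm tall, origin under its centre; bystander
- tip_box: amber pipette-tip box with clear lid, 82 x 122 x 53 mm, origin under its centre; bystander
- clipboard: blue clipboard with paper, 100 x 150 mm, 16 mm tall at its clip, origin under its centre; bystander

How it is judged:
By the outcome, as a careful person would: the job done as asked, in the order asked, and still so for the second after the job is handed in, with the robot touching nothing.
It also fails if it takes over 42 s, if anything falls off the work surface, if the arm or the gripper's body presses on something with over 40 N, if the wrist force passes 120 N, or if a joint passes its speed limit or range.

## Working session

There is one attempt and no reset: what is moved stays moved. The work goes in short steps, Python scripts to look and compute and a tool call to move; the robot and the scene stay as the last step left them, time stands still between calls to the robot, and variables do not carry over. Pictures are saved under pics/ and viewed, and the job is handed in when it is done.

Besides the shell and the picture viewer there is one more tool, called after "Emit:" by a JSON object that holds its "method" and its "body". jog_arm: Moves the arm, as the interface text tells. Its arguments: {"type":"object","properties":{"commands":{"type":"array","items":{"type":"array","items":{"type":"number"}}},"fingers":{"type":"number"}},"required":["commands"]}

```bash
mkdir -p pics; python3 - <<'E'
from plant import get_obs, snapshot, hold_point_z
import cv2,pickle
print(hold_point_z); print(get_obs())
for n in("scene","top"):
    s=snapshot(n); pickle.dump(s,open(n+".pkl","wb")); cv2.imwrite(f"pics/{n}0.png",s["image"][:,:,::-1]); print({k:v for k,v in s.items() if k!="image"})
E
```

```text
0.0188
{'clock': 0.0, 'joint_pos': array([ 9.00178178e+01,  2.05912810e+01,  6.34771700e-01, -1.99979219e-02,
       -7.01350647e+01, -1.65086312e+01]), 'qvel': array([-0.06119562, -0.01245566, -0.04977695, -0.02802949, -0.04057196,
        0.03610172]), 'tau': array([-1.24635430e-03, -5.82716024e+01,  2.93052703e+01,  6.99711710e+00,
        6.86164465e-03, -1.74298307e-04]), 'tool_pos': array([0.19147477, 0.64677649, 0.22563238]), 'orientation': array([ 1.79906859e+02, -7.99973198e-03, -1.64976173e+01]), 'force': array([-0.31718136, -0.32234179,  0.43353073]), 'moment': array([0.00409892, 0.02210007, 0.01985718]), 'opening': 0.08790780109828378}
{'fov_y': 53.49580198531302, 'cx': 320.2707209472589, 'cy': 198.84888215232473, 'rvec': array([ 2.33316172,  0.59088668, -0.25845114]), 'tvec': array([-0.50379248, -0.1205917 ,  1.42807044])}
{'fov_y': 55.002597616452235, 'cx': 322.76657695840004, 'cy': 203.53951727098988, 'rvec': array([ 2.11924519, -2.16420576,  0.08986378]), 'tvec': array([0.03063305, 0.57933772, 1.01533   ])}
```

View pics/scene0.png

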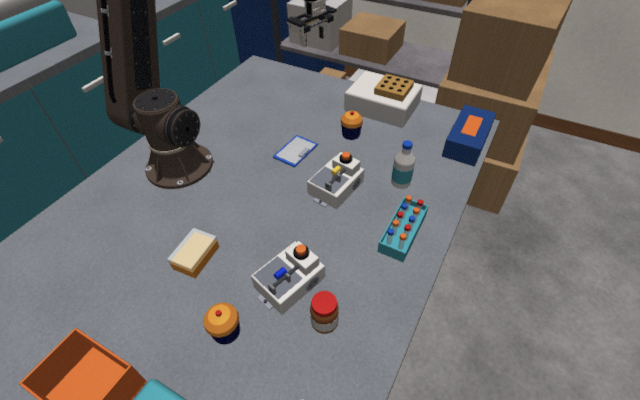

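View pics/top0.png

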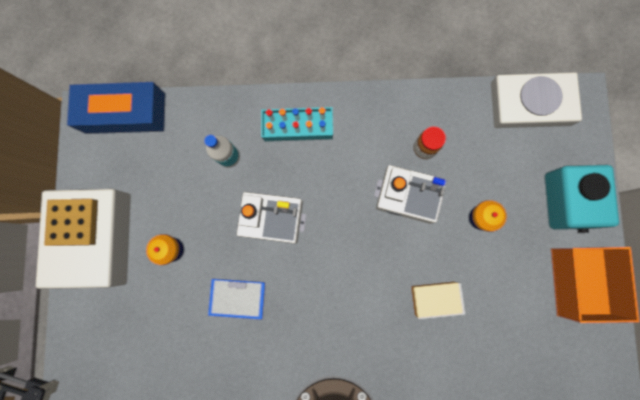

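The scene shows the blue unit at about (288,272), with its button at (301,251) and its bar at (281,273). In the top view the button is at (400,184) and the bar at (438,182). The yellow unit is well clear of it. Next I'll zoom in and measure.

```bash
cat > h.py <<'E'
import numpy as np,cv2
from plant import *
def cam(s):
    f=200/np.tan(np.radians(s["fov_y"]/2)); R=cv2.Rodrigues(s["rvec"])[0]
    return np.array([[f,0,s["cx"]],[0,f,s["cy"]],[0,0,1]]),R,np.array(s["tvec"]).reshape(3)
def plane(s,uv,z):
    K,R,t=cam(s); c=-R.T@t; d=R.T@np.linalg.inv(K)@np.array([uv[0],uv[1],1.]); return c+d*(z-c[2])/d[2]
def proj(s,p):
    K,R,t=cam(s); q=K@(R@np.array(p)+t); return q[:2]/q[2]
def tri(a,ua,b,ub):
    P=[K@np.c_[R,t] for K,R,t in(cam(a),cam(b))]
    X=cv2.triangulatePoints(P[0],P[1],np.array(ua,float).reshape(2,1),np.array(ub,float).reshape(2,1))[:,0]; return X[:3]/X[3]
def blobs(s,lo,hi,roi,amin=8):
    x0,y0,x1,y1=roi; hsv=cv2.cvtColor(np.ascontiguousarray(s["image"][y0:y1,x0:x1]),cv2.COLOR_RGB2HSV)
    m=cv2.inRange(hsv,np.array(lo),np.array(hi)); n,l,st,c=cv2.connectedComponentsWithStats(m)
    return [(c[i]+[x0,y0],st[i]) for i in range(1,n) if st[i][4]>=amin],m
def crop(s,roi,k,name):
    x0,y0,x1,y1=roi; cv2.imwrite(name,cv2.resize(s["image"][y0:y1,x0:x1,::-1],None,fx=k,fy=k,interpolation=cv2.INTER_CUBIC))
E
python3 - <<'E'
from h import *
import pickle
S=pickle.load(open("scene.pkl","rb"));T=pickle.load(open("top.pkl","rb"))
rs=(235,230,345,320); rt=(365,155,460,230)
crop(S,rs,7,"pics/s1.png");crop(T,rt,8,"pics/t1.png")
for nm,lo,hi in(("orange",(3,150,120),(18,255,255)),("blue",(110,150,60),(128,255,255))):
    for s,r in((S,rs),(T,rt)):
        print(nm,[(c.round(2),st) for c,st in blobs(s,lo,hi,r)[0]])
E
```

```text
orange [(array([300.47, 248.78]), array([61, 15, 10,  9, 73], dtype=int32)), (array([235.76, 314.56]), array([ 0, 79,  3, 11, 25], dtype=int32))]
orange [(array([399.11, 182.89]), array([ 29,  23,  12,  11, 105], dtype=int32))]
blue [(array([280.01, 272.72]), array([39, 37, 13, 12, 82], dtype=int32))]
blue [(array([438.59, 181.12]), array([68, 23, 12,  7, 66], dtype=int32))]
```

View pics/s1.png

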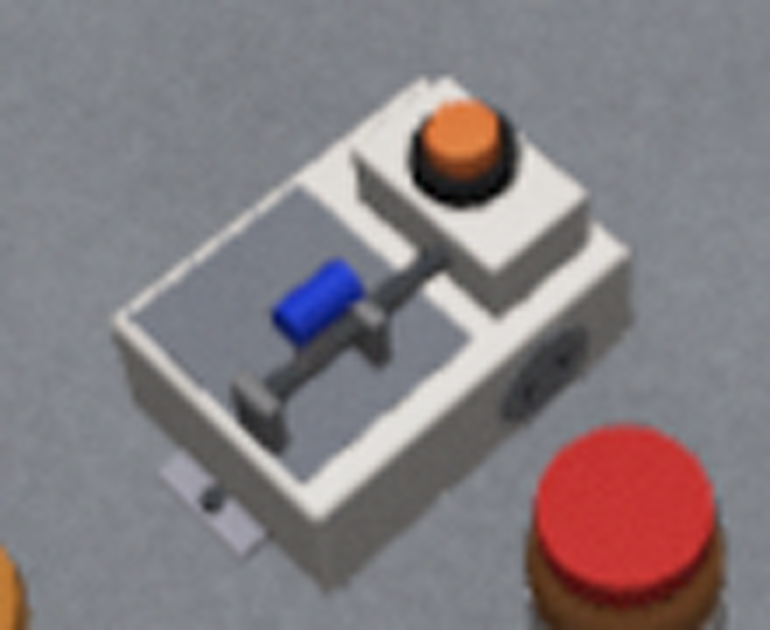

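View pics/t1.png

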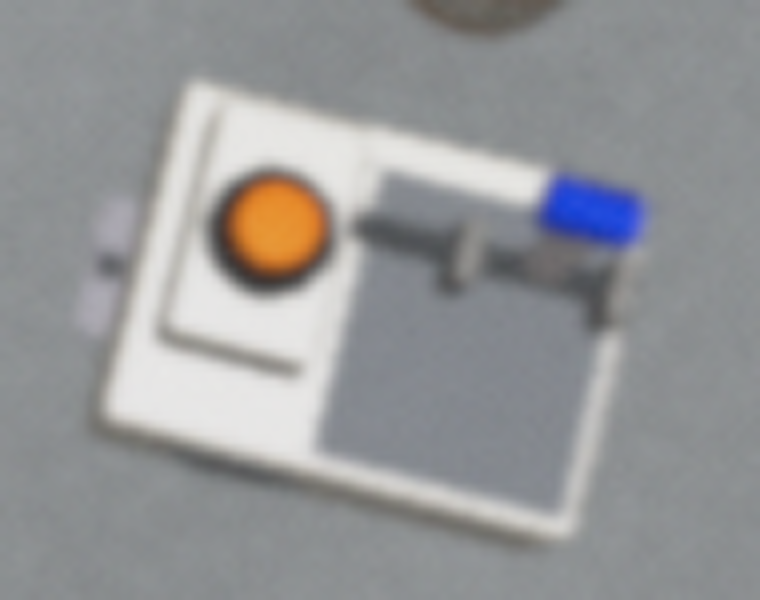

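```bash
python3 - <<'E'
from h import *
import pickle
S=pickle.load(open("scene.pkl","rb"));T=pickle.load(open("top.pkl","rb"))
np.set_printoptions(precision=4,suppress=True)
b=lambda X,x0,k:x0+(X+.5)/k-.5
print("btn tri",tri(S,(300.5,248.6),T,(399.1,182.9)),"T plane",plane(T,(399.1,182.9),.12),"S plane(top face)",plane(S,(b(462,235,7),b(130,230,7)),.12))
print("bar tri",tri(S,(280.0,272.7),T,(438.6,181.1)),plane(T,(438.6,181.1),.131),plane(S,(280,272.7),.131))
C=[plane(T,(b(x,365,8),b(y,155,8)),.06)[:2] for x,y in((192,82),(570,541),(104,422))]
print("top corners: left-back,right-front,left-front",C,np.linalg.norm(C[0]-C[2]),np.linalg.norm(C[1]-C[2]))
D=[plane(S,(b(x,235,7),b(y,230,7)),.06)[:2] for x,y in((118,320),(318,517),(630,252))]
print("scene: right-front,right-back,left-back",D,np.linalg.norm(D[0]-D[1]),np.linalg.norm(D[1]-D[2]))
def yaw(v):return np.degrees(np.arctan2(v[1],v[0]))
print("yaw",yaw(C[0]-C[2]),yaw(C[2]-C[1])-90,yaw(D[1]-D[0]),yaw(D[2]-D[1])-90)
print("centres",(C[0]+C[1])/2,(D[0]+D[2])/2)
H=[tuple(round(v,4) for v in plane(T,(b(x,365,8),b(y,155,8)),z)) for x,y,z in((470,245,.08),(612,285,.08))]
print("cheek",H)
# tower top corners scene
E
```

```text
btn tri [ 0.6181 -0.1786  0.1131] T plane [ 0.6173 -0.1773  0.12  ] S plane(top face) [ 0.6201 -0.1816  0.12  ]
bar tri [ 0.6175 -0.2732  0.1293] [ 0.6175 -0.2726  0.131 ] [ 0.6181 -0.2742  0.131 ]
top corners: left-back,right-front,left-front [array([ 0.6775, -0.1612]), array([ 0.5206, -0.2785]), array([ 0.5634, -0.1277])] 0.1189188283378123 0.15673453773001916
scene: right-front,right-back,left-back [array([ 0.5259, -0.2813]), array([ 0.6358, -0.3139]), array([ 0.6804, -0.1646])] 0.11471363768079831 0.15583940247015882
yaw -16.362454963112476 -15.832449618728035 -16.538105479477363 -16.608146941072064
centres [ 0.5991 -0.2198] [ 0.6031 -0.2229]
cheek [(np.float64(0.6165), np.float64(-0.2463), np.float64(0.08)), (np.float64(0.6022), np.float64(-0.2913), np.float64(0.08))]
```

Emit:
{"method": "jog_arm", "body": {"commands": [[10,-20,0,0],[17,-34,0,0],[17,-34,0,0],[17,-34,0,0],[17,-34,0,0],[17,-34,0,0],[17,-34,0,0],[17,-34,0,0],[17,-34,0,0],[17,-34,0,0]], "fingers": 0}}

```text
clock: 0.93
tool_pos: [0.3548, 0.3193, 0.2265]
orientation: [180.0, 0.0, -16.5]
force: [0.5, 0.6, 0.7]
opening: 0.0262
```

Emit:
{"method": "jog_arm", "body": {"commands": [[17,-34,0,0],[17,-34,0,0],[17,-34,0,0],[17,-34,0,0],[17,-34,0,0],[17,-34,0,0],[17,-34,0,0],[17,-34,0,0],[17,-34,0,0],[17,-34,0,0]]}}

```text
clock: 1.77
tool_pos: [0.5249, -0.0207, 0.2264]
orientation: [-180.0, 0.0, -16.5]
force: [0.3, -0.1, -0.2]
opening: 0.0006
```

Emit:
{"method": "jog_arm", "body": {"commands": [[18,-31,0,0],[18,-31,0,0],[18,-31,0,0],[18,-31,-10,0],[18,-31,-15,0],[4,-4,-15,0],[0,0,-15,0],[0,0,-15,0],[0,0,-10,0],[0,0,0,0]]}}

```text
clock: 2.6
tool_pos: [0.6169, -0.1776, 0.1436]
orientation: [180.0, 0.3, -16.5]
force: [-1.1, 0.3, 0.1]
opening: 0.0006
```

```bash
python3 - <<'E'
from h import *
o=get_obs();print(o["clock"],o["tool_pos"],o["force"])
for n,r,k in(("scene",(235,200,345,320),6),("top",(365,130,480,230),6)):
    s=snapshot(n);crop(s,r,k,f"pics/{n}_a.png")
E
```

```text
2.6 [ 0.61692506 -0.17763319  0.14363763] [-1.11986862  0.33846337  0.12841906]
```

View pics/scene_a.png

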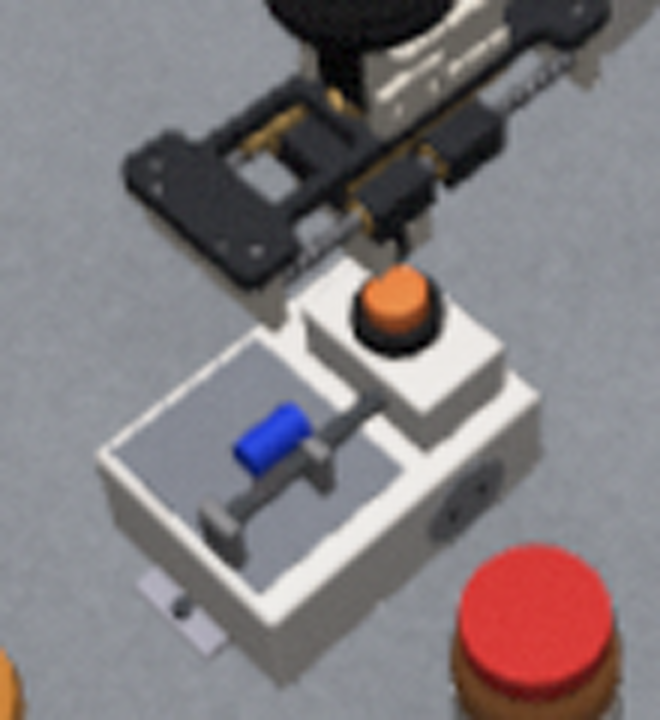

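View pics/top_a.png

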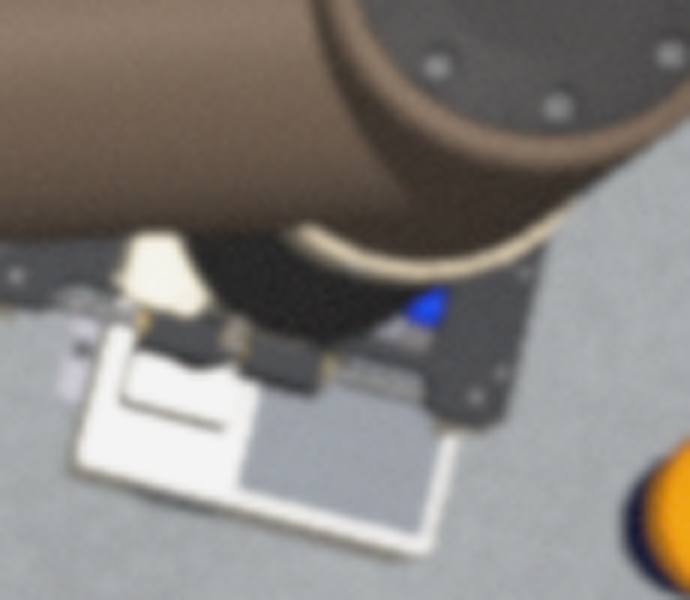

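```bash
python3 - <<'E'
from h import *
o=get_obs();s=snapshot("scene");t=snapshot("top")
p=o["tool_pos"]
q=proj(s,p);print((q-[235,200])*6, (proj(s,[.6187,-.1795,.12])-[235,200])*6,(proj(s,p+[0,0,-.0236])-[235,200])*6)
K,R,T=cam(s);print(-R.T@T)
print(blobs(s,(3,150,120),(18,255,255),(285,235,320,270))[0])
E
```

```text
[391.61954931 243.4010961 ] [393.17156116 283.99658676] [394.69525333 276.66440116]
[ 0.96981494 -0.67832702  0.95240005]
[(array([300.54320988, 249.12345679]), array([10,  9, 11, 11, 81], dtype=int32))]
```

Emit:
{"method": "jog_arm", "body": {"commands": [[2,-2,-5,0],[0,0,-6,0],[0,0,-6,0],[0,0,-4,0],[0,0,-3,0],[0,0,-3,0],[0,0,-3,0],[0,0,-2,0],[0,0,-1,0],[0,0,0,0]]}}

```text
clock: 3.63
tool_pos: [0.6204, -0.1798, 0.1136]
orientation: [180.0, 0.0, -16.5]
force: [-3.0, 0.6, 4.6]
opening: 0.0002
```

```bash
python3 - <<'E'
from h import *
o=get_obs();print(o["clock"],o["tool_pos"],o["force"])
for n,r,k in(("scene",(235,200,345,320),6),):
    s=snapshot(n);crop(s,r,k,f"pics/{n}_b.png")
E
```

```text
3.6333 [ 0.6203803  -0.17979022  0.11361971] [-2.96295452  0.57192509  4.58414829]
```

View pics/scene_b.png

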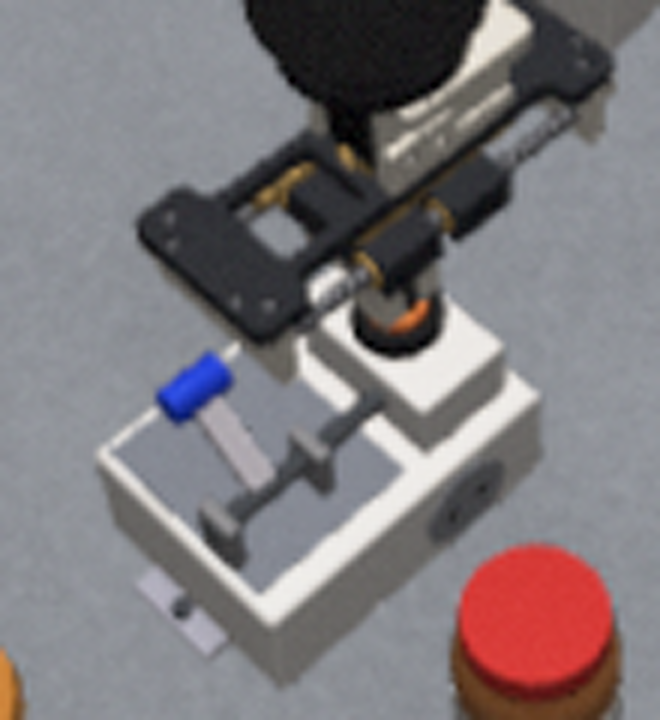

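The scene shows the blue bar down at the front, around (195,388) in the crop, so the unit has tripped. I'll press the last millimetre or two to get the button fully down, then retreat.

Emit:
{"method": "jog_arm", "body": {"commands": [[0,0,-2,0],[0,0,-1,0],[0,0,0,0],[0,0,0,0],[0,0,6,0],[0,0,15,0],[0,0,20,0],[0,0,25,0],[0,0,10,0],[0,0,0,0]]}}

```text
clock: 4.52
tool_pos: [0.6226, -0.1801, 0.1898]
orientation: [-179.9, -0.3, -16.5]
force: [0.5, -0.6, 0.5]
opening: 0.0005
```

Emit:
{"method": "jog_arm", "body": {"commands": [[-20,30,10,0],[-20,30,0,0],[-20,30,0,0],[-20,30,0,0],[-20,30,0,0],[-10,15,0,0],[0,0,0,0],[0,0,0,0],[0,0,0,0],[0,0,0,0]], "fingers": 54}}

```text
clock: 5.35
tool_pos: [0.5109, -0.0153, 0.1961]
orientation: [180.0, 0.0, -16.5]
force: [-0.6, -0.2, 0.5]
opening: 0.0536
```

```bash
python3 - <<'E'
from h import *
import pickle
o=get_obs();print(o["clock"],o["tool_pos"],o["force"],o["opening"])
for n,r,k in(("scene",(235,200,345,320),6),("top",(365,130,480,230),6)):
    s=snapshot(n);crop(s,r,k,f"pics/{n}_c.png"); pickle.dump(s,open(n+"_c.pkl","wb"))
    print([(c.round(2),st) for c,st in blobs(s,(110,150,60),(128,255,255),r)[0]])
E
```

```text
5.35 [ 0.51093983 -0.01525401  0.19606286] [-0.5964585  -0.17237905  0.48368902] 0.053639245999135325
[(array([265.65, 265.59]), array([25, 61, 12, 11, 68], dtype=int32))]
[(array([429.51, 206.05]), array([59, 73, 12,  7, 63], dtype=int32))]
```

View pics/scene_c.png

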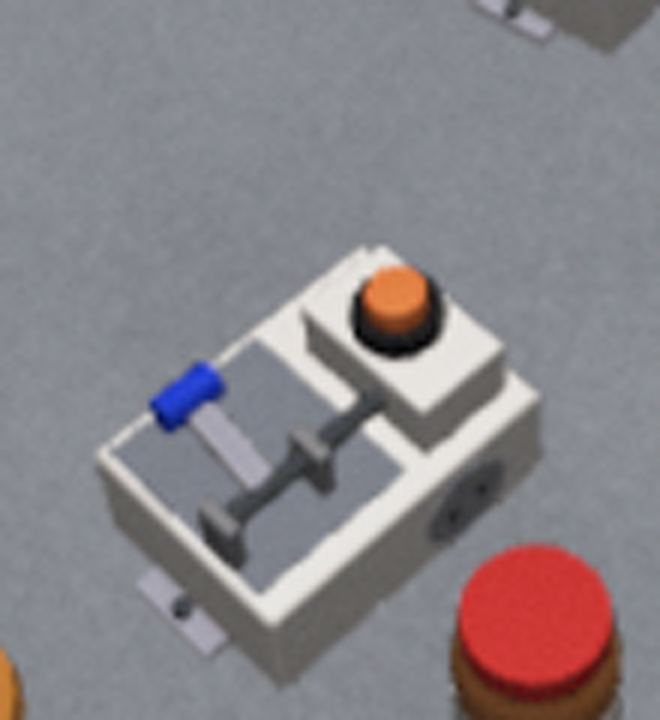

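View pics/top_c.png

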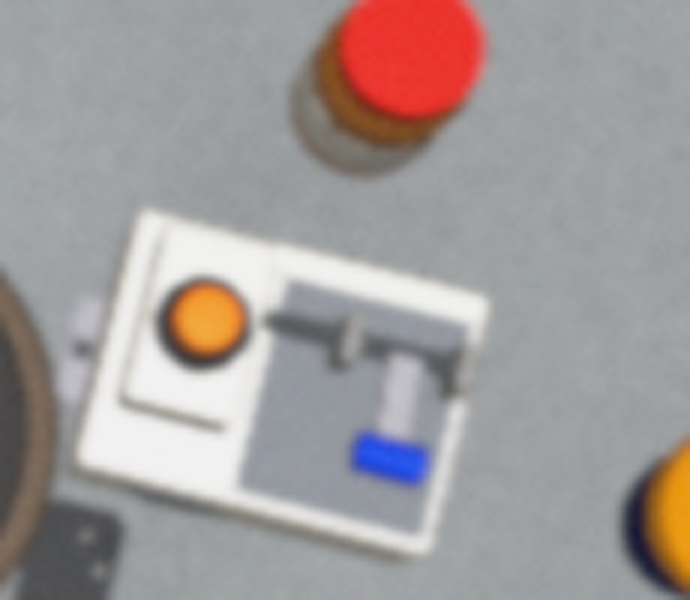

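The lever rests forward, with the bar at scene (265.7,265.6) and top (429.5,206.1), and the button is out again. Next I'll compute the grasp point and the arc.

```bash
python3 - <<'E'
from h import *
import pickle
np.set_printoptions(precision=4,suppress=True)
S=pickle.load(open("scene_c.pkl","rb"));T=pickle.load(open("top_c.pkl","rb"))
us,ut=(265.65,265.59),(429.51,206.05)
d=tri(S,us,T,ut); dT=plane(T,ut,.097); dS=plane(S,us,.097); print("drop",d,dT,dS)
u0s,u0t=(280.0,272.7),(438.6,181.1)
sT=plane(T,u0t,.131);sS=plane(S,u0s,.131)
for a,b in((sT,dT),(sS,dS)):
    v=a-b; print("chord",np.linalg.norm(v[:2]),"yaw",np.degrees(np.arctan2(v[1],v[0])))
print("expected chord",52*(np.sin(.22)+np.sin(1.23)))
y=np.radians(-16.4);ux=np.array([np.cos(y),np.sin(y)]);uy=np.array([-ux[1],ux[0]])
m=(sT+sS+dT+dS)[:2]/4
for nm,p in(("T",(sT+dT)/2),("S",(sS+dS)/2)): print(nm,"along x,y",p[:2]@ux,p[:2]@uy)
h=m-ux*.052*(np.sin(.22)-np.sin(1.23))/2
print("hinge",h)
for q in np.linspace(1.45,0,11):
    a=q-.22; p=h-ux*.052*np.sin(a); print(round(q,3),p,.08+.052*np.cos(a))
E
```

```text
drop [ 0.5593 -0.256   0.0956] [ 0.5596 -0.2554  0.097 ] [ 0.5596 -0.257   0.097 ]
chord 0.06036888307270845 yaw -16.619249953150693
chord 0.06097955060396236 yaw -16.409855586069504
expected chord 60.35735810065348
T along x,y 0.6391169762708838 -0.08707882111055786
S along x,y 0.6398462600314737 -0.08853256098954763
hinge [ 0.6067 -0.2701]
1.45 [ 0.5597 -0.2563] 0.09738036181047413
1.305 [ 0.5626 -0.2571] 0.10427946049989903
1.16 [ 0.5665 -0.2582] 0.11066897730161711
1.015 [ 0.5711 -0.2596] 0.11641480783413406
0.87 [ 0.5765 -0.2612] 0.12139635752455091
0.725 [ 0.5826 -0.263 ] 0.12550907267016248
0.58 [ 0.5892 -0.2649] 0.12866663483125262
0.435 [ 0.5961 -0.267 ] 0.13080277249875683
0.29 [ 0.6032 -0.2691] 0.13187265201317055
0.145 [ 0.6105 -0.2712] 0.13185381854183478
0.0 [ 0.6176 -0.2733] 0.13074666736519147
```

Emit:
{"method": "jog_arm", "body": {"commands": [[4,-17,0,0],[7,-34,0,0],[7,-34,0,0],[7,-34,0,0],[7,-34,0,0],[7,-34,0,0],[6,-34,0,0],[4,-20,0,0],[0,0,0,0],[0,0,0,0]]}}

```text
clock: 6.28
tool_pos: [0.5592, -0.2577, 0.1954]
orientation: [180.0, 0.1, -16.7]
force: [-0.3, 0.2, 0.3]
opening: 0.0542
```

Emit:
{"method": "jog_arm", "body": {"commands": [[0,0,-5,0],[0,0,-10,0],[0,0,-10,0],[0,0,-10,0],[0,0,-10,0],[0,0,-5,0],[0,0,0,0],[0,0,0,0],[0,0,0,0],[0,0,0,0]]}}

```text
clock: 7.12
tool_pos: [0.56, -0.2559, 0.1472]
orientation: [-180.0, -0.1, -16.5]
force: [0.9, -0.1, 0.3]
opening: 0.0537
```

Emit:
{"method": "jog_arm", "body": {"commands": [[0,0,-6,0],[0,0,-9,0],[0,0,-10,0],[0,0,-10,0],[0,0,-10,0],[0,0,-8,0],[0,0,-6,0],[0,0,-4,0],[0,0,-3,0],[0,0,0,0]]}}

```text
clock: 7.95
tool_pos: [0.5594, -0.2557, 0.0799]
orientation: [180.0, 0.0, -16.5]
force: [-0.6, 0.2, -0.5]
opening: 0.0539
```

```bash
python3 - <<'E'
from h import *
o=get_obs();print(o["clock"],o["tool_pos"],o["force"],o["opening"])
for n,r,k in(("scene",(235,200,345,320),6),):
    s=snapshot(n);crop(s,r,k,f"pics/{n}_d.png")
E
```

```text
7.95 [ 0.55940101 -0.25571677  0.07990846] [-0.57346372  0.20399862 -0.45471377] 0.05385768624474531
```

View pics/scene_d.png

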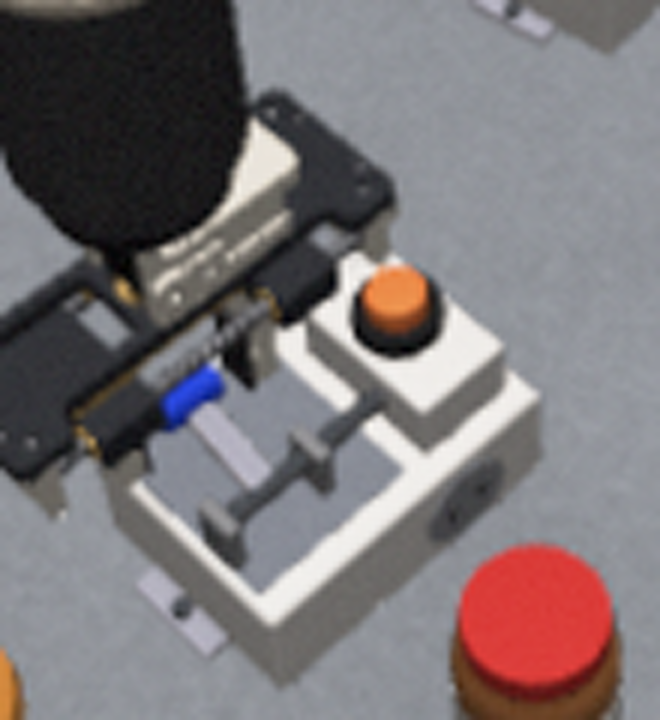

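The bar lies between the open pads, with nothing touching. Closing on its ends.

Emit:
{"method": "jog_arm", "body": {"commands": [[0,0,0,0],[0,0,0,0],[0,0,0,0],[0,0,0,0],[0,0,0,0],[0,0,0,0],[0,0,0,0],[0,0,0,0],[0,0,0,0],[0,0,0,0]], "fingers": 20}}

```text
clock: 8.83
tool_pos: [0.5598, -0.2557, 0.0808]
orientation: [-180.0, -0.0, -16.5]
force: [-0.1, 2.6, 3.8]
opening: 0.0298
```

Emit:
{"method": "jog_arm", "body": {"commands": [[1.4,-0.4,3.5,0],[1.5,-0.4,3.4,0],[1.9,-0.5,3.3,0],[2.0,-0.6,3.1,0],[2.2,-0.7,2.9,0],[2.4,-0.7,2.8,0],[2.6,-0.8,2.6,0],[2.8,-0.8,2.4,0],[0,0,0,0],[0,0,0,0]]}}

```text
clock: 9.67
tool_pos: [0.5765, -0.2606, 0.1051]
orientation: [-180.0, -0.0, -16.5]
force: [-2.4, 5.9, -1.3]
opening: 0.0297
```

```bash
python3 - <<'E'
from h import *
o=get_obs();print(o["clock"],o["tool_pos"],o["force"],o["opening"])
for n,r,k in(("scene",(235,200,345,320),6),):
    s=snapshot(n);crop(s,r,k,f"pics/{n}_e.png")
E
```

```text
9.6667 [ 0.57650827 -0.26062717  0.10505096] [-2.38635533  5.92424098 -1.27044372] 0.029725440524651207
```

View pics/scene_e.png

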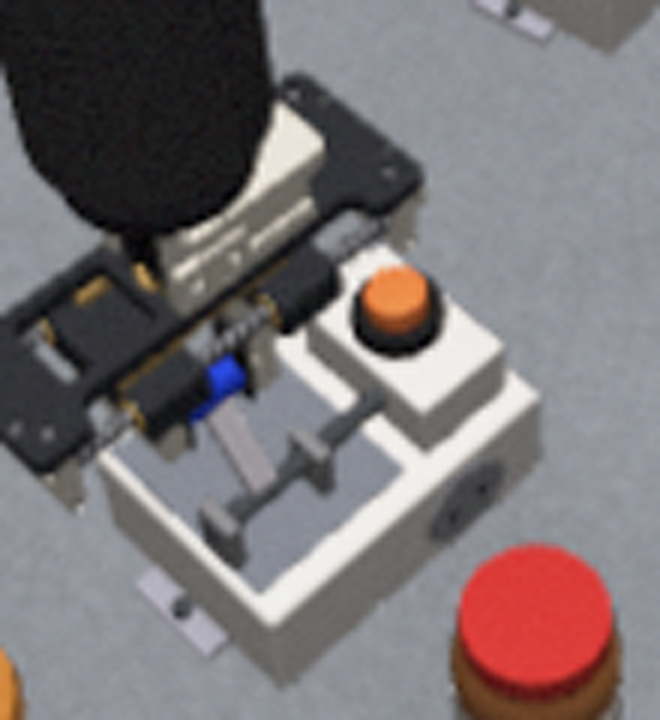

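The lever is rising in the grip at low force. I'll follow the arc through vertical to about 0.05 rad.

Emit:
{"method": "jog_arm", "body": {"commands": [[3.0,-0.9,2.2,0],[3.1,-0.9,1.9,0],[3.3,-0.9,1.7,0],[3.3,-1.0,1.5,0],[3.4,-1.0,1.2,0],[3.5,-1.1,0.9,0],[3.5,-1.0,0.7,0],[3.6,-1.1,0.4,0],[0,0,0,0],[0,0,0,0]]}}

```text
clock: 10.55
tool_pos: [0.6036, -0.2686, 0.116]
orientation: [-180.0, -0.1, -16.5]
force: [-2.7, 4.7, 0.6]
opening: 0.0294
```

Emit:
{"method": "jog_arm", "body": {"commands": [[3.6,-1.1,0.1,0],[3.6,-1.0,-0.1,0],[3.0,-0.9,-0.2,0],[1.7,-0.5,-0.2,0],[0,0,0,0],[0,0,0,0],[0,0,0,0],[0,0,0,0],[0,0,0,0],[0,0,0,0]]}}

```text
clock: 11.38
tool_pos: [0.6157, -0.2721, 0.1159]
orientation: [-180.0, -0.1, -16.5]
force: [-1.6, 5.4, 2.6]
opening: 0.0293
```

```bash
python3 - <<'E'
from h import *
o=get_obs();print(o["clock"],o["tool_pos"],o["force"],o["opening"])
for n,r,k in(("scene",(235,200,345,320),6),):
    s=snapshot(n);crop(s,r,k,f"pics/{n}_f.png")
E
```

```text
11.3833 [ 0.61566841 -0.27213432  0.11593265] [-1.56596507  5.43635458  2.60490901] 0.02925892797768718
```

View pics/scene_f.png

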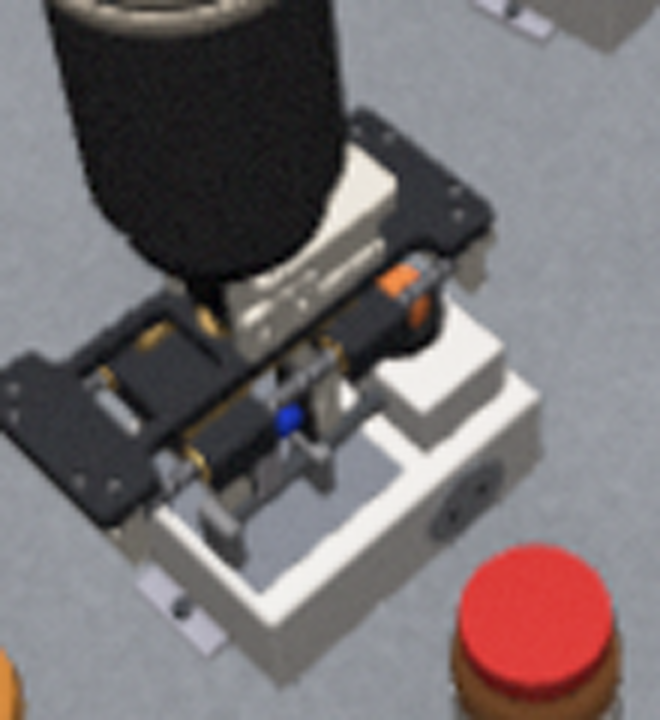

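By position the lever is about 0.18 rad past vertical. I'll release in place, then raise straight up.

Emit:
{"method": "jog_arm", "body": {"commands": [[0,0,0,0],[0,0,0,0],[0,0,0,0],[0,0,0,0],[0,0,0,0],[0,0,0,0],[0,0,0,0],[0,0,0,0],[0,0,0,0],[0,0,0,0]], "fingers": 54}}

```text
clock: 12.27
tool_pos: [0.615, -0.2721, 0.1147]
orientation: [180.0, -0.0, -16.5]
force: [-0.2, 1.5, 1.2]
opening: 0.0538
```

Emit:
{"method": "jog_arm", "body": {"commands": [[0,0,4,0],[0,0,8,0],[0,0,12,0],[0,0,15,0],[0,0,15,0],[0,0,15,0],[0,0,15,0],[0,0,8,0],[0,0,0,0],[0,0,0,0]]}}

```text
clock: 13.1
tool_pos: [0.6152, -0.272, 0.2074]
orientation: [-180.0, -0.1, -16.5]
force: [0.5, -0.1, -0.2]
opening: 0.0542
```

Emit:
{"method": "jog_arm", "body": {"commands": [[-10,18,0,0],[-20,32,0,0],[-20,32,0,0],[-20,32,0,0],[-20,32,0,0],[-15,32,0,0],[-10,32,0,0],[0,20,0,0],[0,0,0,0],[0,0,0,0]]}}

```text
clock: 13.93
tool_pos: [0.4995, -0.0412, 0.2061]
orientation: [180.0, 0.0, -16.4]
force: [-0.6, 0.3, 0.2]
opening: 0.054
```

```bash
python3 - <<'E'
from h import *
import pickle
o=get_obs();print(o["clock"],o["tool_pos"],o["force"],o["opening"])
for n,r,k in(("scene",(235,200,345,320),6),("top",(365,130,480,230),6)):
    s=snapshot(n);crop(s,r,k,f"pics/{n}_g.png"); cv2.imwrite(f"pics/{n}_full.png",s["image"][:,:,::-1])
    print([(c.round(2),st) for c,st in blobs(s,(110,150,60),(128,255,255),r)[0]])
    o=pickle.load(open(n+".pkl","rb"));d=cv2.absdiff(s["image"],o["image"]).max(2); d=cv2.GaussianBlur(d,(5,5),0)
    k_,l,st,c=cv2.connectedComponentsWithStats((d>25).astype(np.uint8)); print("diff",[(st[i].tolist()) for i in range(1,k_) if st[i][4]>15])
E
```

```text
13.9333 [ 0.4994897  -0.04115647  0.2061465 ] [-0.64600672  0.34997859  0.15725638] 0.05397984326380499
[(array([280.06, 272.73]), array([39, 67, 13, 12, 83], dtype=int32))]
diff [[96, 0, 55, 129, 4818], [153, 0, 52, 148, 4227], [243, 0, 94, 184, 8858], [143, 117, 17, 4, 43], [129, 131, 36, 23, 372]]
[(array([438.42, 181.08]), array([68, 48, 12,  7, 66], dtype=int32))]
diff [[143, 167, 257, 233, 29917], [0, 365, 60, 35, 1306]]
```

View pics/scene_g.png

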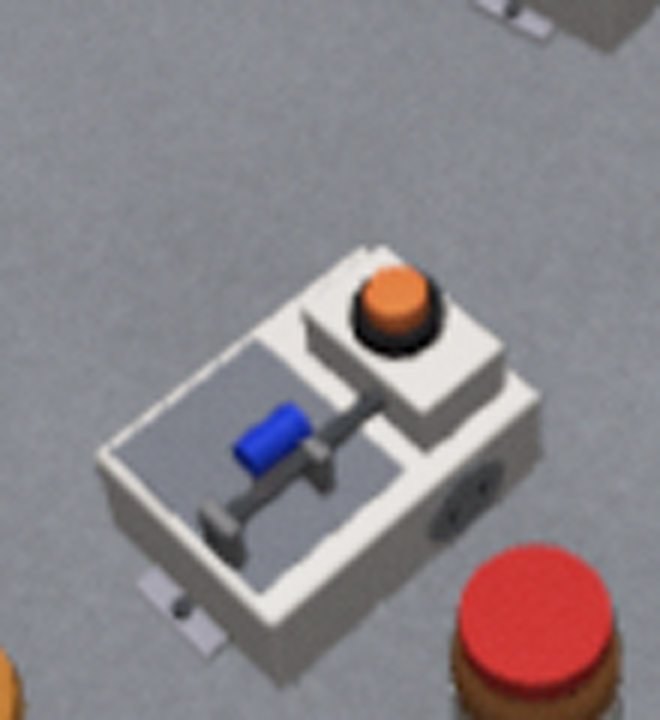

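View pics/scene_full.png

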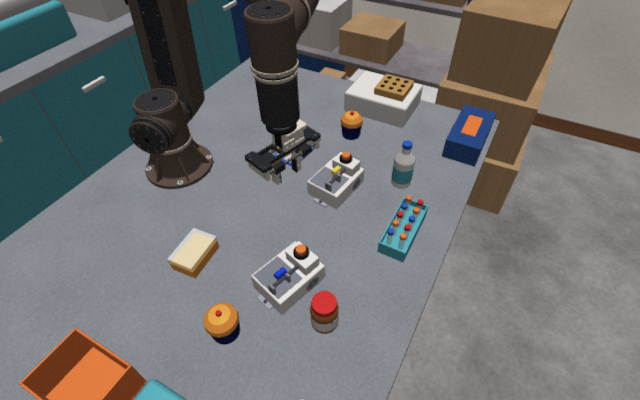

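View pics/top_full.png

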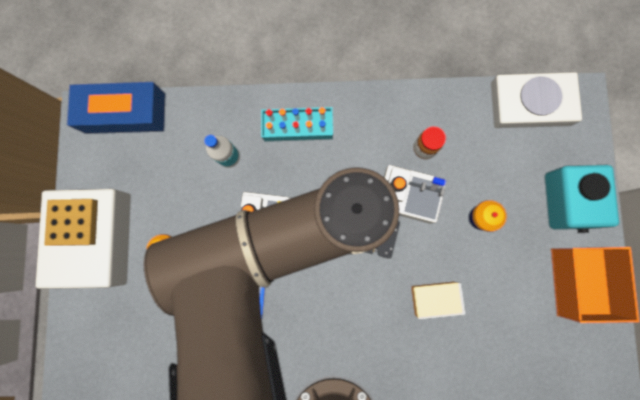

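The blue bar is back at its starting pixels: scene (280.1,272.7) and top (438.4,181.1). The only image differences from the start are the arm itself. The yellow lever stands in the scene view, and the robot is clear of everything, so I'm handing in.

```bash
python3 -c "
from plant import *
print(close_job())"
```

```text
the job is handed in; nothing more can be done
None
```

The trip test on the blue-lever unit is done and handed in at about 14 s of the 42 s allowed. I pressed the orange button and the lever dropped to the front. I then gripped the bar across its ends, carried it along its arc past vertical, let go and moved the arm clear.

**Blue unit:** after release the bar is back at its starting pixels to within about 0.2 px in both cameras, so the lever stands at its back stop. The button is out again.

**Forces:** the wrist force reading stayed under 10 N at the end of every move.

**Everything else:** comparing pictures with the start showed no change other than the arm itself. In the scene view the yellow lever stands and its button looks untouched. In the top view the arm hid part of the yellow unit, one bucket and the clipboard, so those were checked in the scene view only.

**Disagreements:**
- The two cameras put the button about 5 mm apart, so I used the mean, which was close enough for a 28 mm button.
- I estimated about 65 mm from the bar's middle to the tower, against the 58 mm given. I kept to the smaller figure when opening the fingers.

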